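Put the press mould away under its keeper

ROBOT

A 7-joint arm with a two-finger parallel gripper is mounted at the origin on a cart in front of the work surface, level with it; the furniture and walls round the work are solid. World frame = base frame: x ahead of the robot, y to its left, z up, the work surface at z = 0. Lengths are in mm, angles in rad, forces in N, time in s.
With the tool pointing down it reaches from about 400 to 875 mm from the base axis. Payload 4.4 kg.
Tool frame: the origin (TCP) lies on the centre line of the jaws, within the pads' length; the fingertips stand 11 mm ahead of it and the grasp point (between the pads) lies 8 mm behind it (ctrl.tips_ahead is the distance from the TCP to the fingertips, in mm); z points along the fingers, y is the line along which they close (so a half turn about z gives the same grasp; the last joint's range is limited). The gripper opens to 85 mm and grips with 20 to 120 N. Pads are 22 mm wide; open, the fingers measure 114 mm over their backs; the gripper's body (76 mm by 85 mm) begins 54 mm behind the grasp point. The pads swing forward as they close: fully open they stand 13 mm farther back than shut.
Start: joints at [-1.176, 0.628, 0.038, 1.517, -0.027, 0.996, -0.02], TCP at [289.012, 582.228, 242.313] pointing down, gripper open.
Joint ranges: [-3.06, 3.06], [-0.37, 2.12], [-1.25, 1.32], [0.18, 2.47], [-1.1, 4.24], [0.23, 1.98], [-2.94, 2.94]. Speed limits (rad/s): [2.57, 2.57, 3.14, 3.14, 3.14, 3.14, 3.14].

INTERFACE

Orientations are given as [roll, pitch, yaw] about the fixed x, y, z axes, in that order (R = Rz(yaw) Ry(pitch) Rx(roll)).
In Python, from cell import ctrl, eyes, job gives the robot as it stands. The module is installed in compiled form; this text tells all that it offers.
- The arm moves only by the tool carry_out, never from a script. Its argument "moves" is a list of rows, each an object of numbers: "tx", "ty", "tz": the shift along the tool's x, y, z as a fraction of full scale; "twist": the turn about the tool's z as a fraction of full scale; "fingers": the opening, from 0 (shut) to 1 (fully open). In form: [{"tx": .., "ty": .., "tz": .., "twist": .., "fingers": ..}, ...]. A call has 1 to 12 rows; each row shifts and turns the commanded pose from where the row before left it, along the tool's axes as they then stand; what a row does not reach is not made up. Full scale, the value 1, is 0.3 m for a shift and pi rad for a turn. A row lasts 1/8 s, in which the tool goes at most 62.5 mm and 10.7 degrees, less where a joint would pass 70% of its speed; a pose out of reach is approached as far as the arm can. A call with a number of a shift or a turn outside -1 to 1 is refused whole. A call with a gripper value outside its range is refused whole. The fingers move at their own pace and stop on an object; the grip force is fixed at half the most. Time passes only in rows, so rows that do not move let the fingers close. It gives the time, the measured TCP pose, the force, the opening and the grip force at its end, in the units of the state.
- ctrl.read_state(): the state, without advancing time (a new reading comes with each control period).
- eyes.get_image(name): name is "side" or "top"; returns a dict with "color" (384x512x3 uint8, blue, green, red), "fovy" (degrees; the focal length in pixels is half the picture's height over the tangent of half this angle, whatever the lens; pixels are square), "cx", "cy" (the principal point, pixels), "world_from_camera" (4x4, takes a point from camera to world coordinates). Camera axes: x right, y up, looking along -z (the intrinsics and any distortion apply to the point x, -y, -z); pixel columns grow to the right and rows downward; lengths in mm; the calibration is good to about 2 mm. A picture is of the moment at which its call begins. There is no depth.
- job.finish_job(): hands the job in; it is judged then, once.
The state is a dict: "clock": time; "qpos": joint angles; "qd": joint speeds; "tau": joint torques, N m; "eef_pos": TCP position; "tool_rot": TCP orientation; "force": force on the tool from outside, world axes, zero at the start; "torque": the same for the moment, N m; "width": finger opening in mm; "gripper_force": force on a finger pad.
Only numpy, scipy, OpenCV 4.12 (cv2) and the standard library are available. Lean on these libraries where they do the work, as an engineer would, in place of code of your own. Each camera call takes 0.05 s, during which the arm holds its last target. There are 200 camera calls.

TASK

Put the wooden press mould away in its storage tray by pushing only; never pinch it, lift it or take hold of the keeper. Push the mould, still standing on its edge, along the tray until it meets the end with the brass keeper, then push its top away from the robot so that it tips over and lies flat on its carved face there; slide it before you tip it, so that the carving is not dragged. Last, push the keeper over and down until it lies on the mould's back, and leave everything else where it is.

Things in the scene. Friction and masses are not known exactly. Their poses are not given: they have to be found in the camera images.
- press_mould: carved wooden press mould, a block 58 x 160 x 26 mm, about 0.15 kg. Origin: centre of its plain back (58 x 160 mm); x across the width (+-29 mm), y along the length (+-80 mm), z out of the carved face, which lies at z = 26 mm. It starts standing in the tray on a long edge (58 mm tall, 26 mm thick), plain back 2 to 8 mm from the near rim, carved face away from the robot, length along the tray
- mould_mid (a point): the middle of the mould block, 13 mm in front of the back. When the top of the standing mould is pushed slowly its foot stays put and it tips; with its top about 25 mm over it falls by itself onto its carved face
- tray: low wooden tray with a grey felt floor, fixed to the table. Origin: centre of its underside; x across (away from the robot at yaw 0), y along it, z up. Inside 104 (x +-52) by 334 mm (y +-167); floor at z = 8 mm, rims 10 mm thick, top at z = 22 mm. The keeper is on its -y end (robot's right). The mould touches that end when its middle is at y = -87 mm; lying on its face its back is at z = 34 mm
- keeper (a joint): folding brass keeper on the -y end rim of the tray, turning about the tray's x axis. Radians: 0 = lying level along +y of the tray, its felt pad on the mould's back; 1.57 = upright; it starts leaning back, outward, at 1.85 to 2.1. The hinge is stiff (about 0.05 N m): the keeper stays where it is left and must be pushed all the way down
- keeper_hinge (a point): middle of the keeper's hinge pin, 40 mm above the table, at x = 6, y = -172 mm of the tray; axes as the tray's. Two brass lugs beside the strap rise to 45 mm above the table, 55 mm over both
- keeper_tip (a point): middle of the keeper's free tip, 70 mm from the pin; axes: y along the strap from pin to tip, x along the pin, z out of the face that is on top when folded down. The strap is 36 mm wide and 4 mm thick; under it, 42 to 58 mm from the pin, is a 4.5 mm felt pad
- tall_jigger: double-ended steel jigger standing behind the tray, 44 mm across, 108 mm tall; origin centre of its foot
- mould_box: card box in a clear sleeve, 58 x 138 x 34 mm, lying behind the tray; origin centre of its underside
- dropper_bottle: brown dropper bottle with black cap, 34 mm across, 102 mm tall, standing behind the keeper end of the tray; origin centre of its foot
- shaping_stick: triangular beech stick, 26 x 191 x 23 mm, lying on the robot's side of the tray; origin centre of its underside
- mug: white mug, 92 mm across, 95 mm tall, at the right; origin centre of its foot
- short_jigger: double-ended steel jigger at the left, 39 mm across, 96 mm tall; origin centre of its foot

How it is judged (in metres and radians):
On the way, in this order (a step that is already met when the one before it is completed fails the run):
1. the mould stands upright on its edge at the keeper end of the tray, within 4 mm of the end (y of press_mould in the frame of tray below -0.083 m and angle between press_mould's own z axis and vertical between 1.45 and 1.7 rad), for 0.2 s.
2. it lies flat on its carved face at that end, the keeper still folded back (y of press_mould in the frame of tray below -0.079 m and angle between press_mould's own z axis and vertical above 3.07 rad and value of joint keeper above 1.2 rad and linear speed of press_mould below 0.02 m/s), for 0.2 s.
At the end, for the whole second after the job is handed in: the mould lies flat on its carved face on the tray floor (within 0.07 rad), straight along the tray (0.06 rad), its end within 8 mm of the keeper end, at rest, and the keeper lies on its back (within 0.06 rad of level) (y of press_mould in the frame of tray below -0.079 m and angle between press_mould's own z axis and vertical above 3.07 rad and angle between the y axis of press_mould and the y axis of tray, either way round below 0.06 rad and height (world z) of press_mould below 0.038 m and value of joint keeper between -0.04 and 0.06 rad and linear speed of press_mould below 0.01 m/s); the robot touches nothing.
It fails at once if the mould is lifted (height (world z) of mould_mid above 0.055 m).
It fails at once if the mould or the keeper is taken between the fingers ((x of the grasp point in the frame of press_mould between -0.026 and 0.026 m and y of the grasp point in the frame of press_mould between -0.077 and 0.077 m and z of the grasp point in the frame of press_mould between 0.003 and 0.023 m) or (x of the grasp point in the frame of keeper_tip between -0.016 and 0.016 m and y of the grasp point in the frame of keeper_tip between -0.06 and -0.002 m and z of the grasp point in the frame of keeper_tip between -0.003 and 0.003 m)).
It fails at once if the mould falls on its back (angle between press_mould's own z axis and vertical below 1 rad).
It fails at once if the mould is on its face before it is at the keeper end, or is dragged on its face (angle between press_mould's own z axis and vertical above 2.6 rad and y of press_mould in the frame of tray above -0.076 m).
It fails at once if a jigger, the card box, the dropper bottle, the stick or the mug is moved by more than 15 mm (distance of any of tall_jigger, mould_box, dropper_bottle, shaping_stick, mug, short_jigger from where it was at the start of the episode above 0.015 m).
It also fails if it takes over 61 s, if anything falls off the work surface, if the arm or the gripper's body presses on something with over 40 N, if the wrist force passes 120 N, or if a joint passes its speed limit or range.

## Working session

There is one attempt and no reset: what is moved stays moved. The work goes in short steps, Python scripts to look and compute and a tool call to move; the robot and the scene stay as the last step left them, time stands still between calls to the robot, and variables do not carry over. Pictures are saved under pics/ and viewed, at most 10 in all, crops included, and the job is handed in when it is done.

Besides the shell and the picture viewer there is one more tool, called after "Call:" in YAML: its name, and indented under it one key for each argument. carry_out: Moves the arm, as the interface text tells. Its arguments: {"type":"object","properties":{"moves":{"type":"array","items":{"type":"object","properties":{"tx":{"type":"number","minimum":-1,"maximum":1},"ty":{"type":"number","minimum":-1,"maximum":1},"tz":{"type":"number","minimum":-1,"maximum":1},"twist":{"type":"number","minimum":-1,"maximum":1},"fingers":{"type":"number"}}}}},"required":["moves"]}

```bash
mkdir -p pics; cat > h.py <<'E'
import numpy as np, cv2
from cell import ctrl, eyes, job
def grab(n,f=None):
    d=eyes.get_image(n)
    if f: cv2.imwrite('pics/'+f,d['color'])
    return d
def ray(d,u,v):
    H=d['color'].shape[0]; f=H/2/np.tan(np.radians(d['fovy'])/2)
    c=np.array([(u-d['cx'])/f,-(v-d['cy'])/f,-1]); T=np.array(d['world_from_camera'])
    return T[:3,3],T[:3,:3]@c
def onz(d,u,v,z):
    o,r=ray(d,u,v); return o+r*(z-o[2])/r[2]
def proj(d,p):
    T=np.array(d['world_from_camera']);H=d['color'].shape[0]; f=H/2/np.tan(np.radians(d['fovy'])/2)
    c=T[:3,:3].T@(np.array(p)-T[:3,3]); return d['cx']-f*c[0]/c[2], d['cy']+f*c[1]/c[2]
E
python3 - <<'E'
from h import *
a=grab('top','t0.png');b=grab('side','s0.png')
for d in(a,b):print(d.keys(),d['fovy'],d['cx'],d['cy'],np.round(d['world_from_camera'],3).tolist())
print(ctrl.read_state())
E
```

```text
dict_keys(['color', 'fovy', 'cx', 'cy', 'world_from_camera']) 51.17046053726892 259.25556274085596 191.01130217824493 [[0.024, 0.992, -0.121, 426.796], [-1.0, 0.024, -0.0, 13.225], [0.003, 0.121, 0.993, 1020.457], [0.0, 0.0, 0.0, 1.0]]
dict_keys(['color', 'fovy', 'cx', 'cy', 'world_from_camera']) 42.81553179988897 270.4621779547766 187.1800761658372 [[0.906, 0.159, -0.392, 65.4], [-0.423, 0.342, -0.839, -1018.689], [0.0, 0.926, 0.377, 528.107], [0.0, 0.0, 0.0, 1.0]]
{'clock': 0.1, 'qpos': array([-1.17582318,  0.62924492,  0.03844   ,  1.51828734, -0.02702326,
        0.99633488, -0.01999711]), 'qd': array([ 4.16412600e-04, -1.32604938e-03, -1.01503651e-03, -2.76185367e-03,
        2.54375533e-04, -2.11657544e-05,  1.05513989e-03]), 'tau': array([ 2.59915920e-03, -5.64527249e+01,  1.23062935e+00, -1.93971938e+01,
        1.13719970e-02,  5.46584386e-03,  2.18222402e-05]), 'eef_pos': array([288.73067719, 581.72378082, 241.48042136]), 'tool_rot': array([-3.13983559e+00, -4.22474265e-06,  2.68081314e+00]), 'force': array([-0.33701765,  0.71723934,  0.11441885]), 'torque': array([ 0.01275837, -0.00624323,  0.02490592]), 'gripper_force': 0.0, 'width': 85.1935610695394}
```

View pics/t0.png

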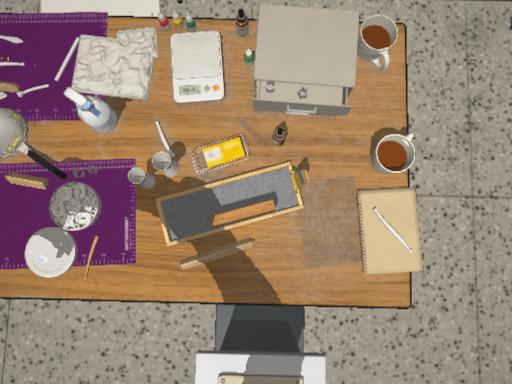

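View pics/s0.png

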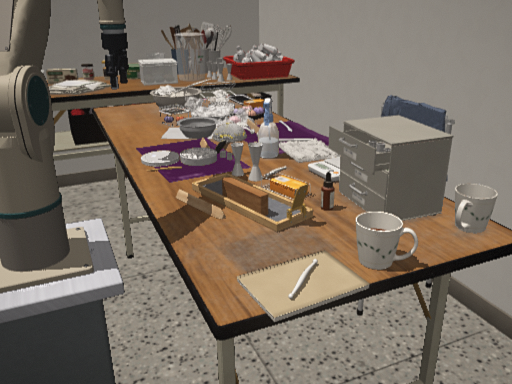

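The top view shows the tray with corners near (157,204), (293,162), (303,207) and (167,244). The mould runs along the near rim from (213,222) to (275,205), and the keeper is at (305,178). The jiggers stand at (163,162) and (138,176), and the stick lies at (218,253). I'll enlarge both views next.

```bash
python3 - <<'E'
from h import *
a=cv2.imread('pics/t0.png')[120:280,120:330]
cv2.imwrite('pics/t1.png',cv2.resize(a,None,fx=3.8,fy=3.7,interpolation=cv2.INTER_CUBIC)[:590])
b=cv2.imread('pics/s0.png')[165:235,180:345]
cv2.imwrite('pics/s1.png',cv2.resize(b,None,fx=4.8,fy=4.8,interpolation=cv2.INTER_CUBIC))
E
```

```text
(no output)
```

View pics/t1.png

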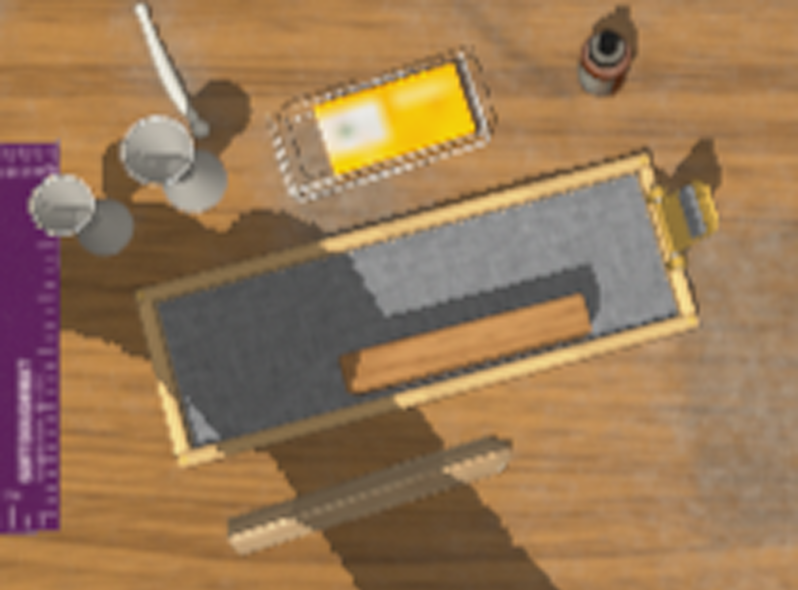

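View pics/s1.png

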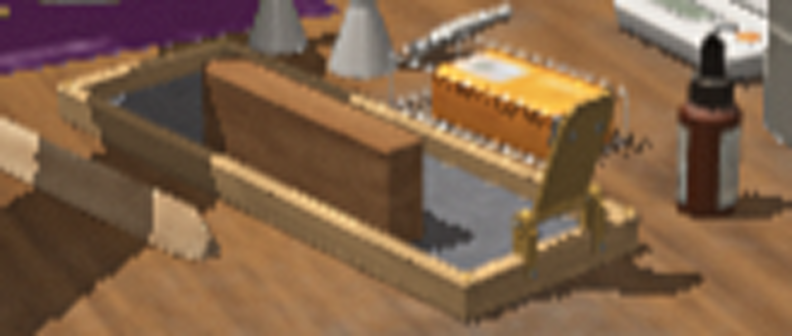

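The enlarged views show the tray's outer corners in crop pixels at (138,297), (648,152), (697,322) and (182,465). The mould's top right end runs from (583,297) to (592,333), and the keeper leans outward with its tip near (715,210).

```bash
cat > m.py <<'E'
from h import *
import pickle
a=grab('top'); P=lambda x,y,z:onz(a,120+x/3.8,120+y/3.7,z)
A,B,C,D=[P(*p,22) for p in((138,297),(648,152),(697,322),(182,465))]
n=np.linalg.norm
print('sizes',n(A-B),n(D-C),n(A-D),n(B-C),'expect 354,124')
c=(A+B+C+D)/4; ey=(A+D-B-C); yaw=np.arctan2(-ey[0],ey[1])
print('c',c,'yaw',yaw, A,B,C,D)
R=np.array([[np.cos(yaw),-np.sin(yaw)],[np.sin(yaw),np.cos(yaw)]])
T=lambda p:(R.T@(p[:2]-c[:2])).round(1)
for nm,p in(('mould R far',P(583,297,66)),('mould R near',P(592,333,66)),('mould L far',P(345,358,66)),('mould L near',P(352,391,66))):print(nm,p.round(1),T(p))
for nm,x,y,z in(('keeper tip L',712,183,105),('keeper tip R',720,222,105),('lug',668,262,50),('lug',650,190,50),('tall top',157,148,108),('short top',62,205,96),('box corner near',300,197,34),('box near R',490,135,34),('dropper top',607,47,102),('stick R',510,455,10),('stick L',230,540,10)):
    p=P(x,y,z);print(nm,p.round(1),T(p))
np.savez('tray.npz',c=c[:2],yaw=yaw)
E
python3 m.py
```

```text
sizes 350.9522090014362 348.92140318941466 116.9358536303297 120.6845690514192 expect 354,124
c [515.6660268   86.11304777  22.        ] yaw 0.3070371925594025 [518.6162037  270.25677881  22.        ] [626.45836463 -63.71555736  22.        ] [510.63559714 -97.62502119  22.        ] [406.95394174 235.53599084  22.        ]
mould R far [521.4 -20.8  66. ] [ -26.9 -103.7]
mould R near [498.2 -26.9  66. ] [ -50.8 -102.5]
mould L far [478.4 127.3  66. ] [-23.1  50.6]
mould L near [457.4 122.1  66. ] [-44.7  52. ]
keeper tip L [591.1 -96.6 105. ] [  16.7 -197. ]
keeper tip R [ 566.5 -101.7  105. ] [  -8.3 -194.4]
lug [547.5 -75.5  50. ] [ -18.5 -163.6]
lug [595.3 -63.2  50. ] [  30.8 -166.4]
tall top [604.4 241.7 108. ] [131.7 121.5]
short top [568.9 301.   96. ] [115.6 188.8]
box corner near [587.6 164.8  34. ] [92.4 53.3]
box near R [633.2  41.5  34. ] [ 98.5 -78.1]
dropper top [677.6 -31.2 102. ] [ 118.9 -160.8]
stick R [418.6  23.   10. ] [-111.6  -30.8]
stick L [357.7 204.3  10. ] [-114.9  160.4]
```

The measured sizes agree with the given ones to within a few mm. At yaw 1.878, tool x runs along tray +y and tool y along tray +x. I'll shut the fingers, turn, and move above the mould's left end.

Call:
carry_out:
  moves:
    - {"twist": 0.051,"fingers": 0}
    - {"twist": 0.051,"fingers": 0}
    - {"twist": 0.051,"fingers": 0}
    - {"twist": 0.051,"fingers": 0}
    - {"twist": 0.051,"fingers": 0}
    - {"fingers": 0}

```text
validation failed for argument at $.mo...
```

Call:
carry_out:
  moves:
    - {"tx": -0.15,"ty": 0.0105,"fingers": 0}
    - {"tx": -0.15,"ty": 0.0105,"fingers": 0}
    - {"tx": -0.15,"ty": 0.0105,"fingers": 0}
    - {"tx": -0.15,"ty": 0.0105,"fingers": 0}
    - {"tx": -0.15,"ty": 0.0105,"fingers": 0}
    - {"tx": -0.15,"ty": 0.0105,"fingers": 0}
    - {"tx": -0.15,"ty": 0.0105,"fingers": 0}
    - {"tx": -0.15,"ty": 0.0105,"fingers": 0}
    - {"tx": -0.15,"ty": 0.0105,"fingers": 0}
    - {"tx": -0.15,"ty": 0.0105,"fingers": 0}
    - {"fingers": 0}
    - {"fingers": 0}

```text
validation failed for argument at $.mo...
```

```bash
cat > w.py <<'E'
from h import *
t=np.load('tray.npz');y=float(t['yaw']);s=ctrl.read_state()
R=np.array([[np.cos(y),-np.sin(y)],[np.sin(y),np.cos(y)]])
print('t',round(s['clock'],2),'tray xy',(R.T@(s['eef_pos'][:2]-t['c'])).round(1),'tip z',(s['eef_pos'][2]-ctrl.tips_ahead).round(1),'yaw err',s['tool_rot'][2]-y-np.pi/2,s['tool_rot'].round(3),'F',s['force'].round(2),'w',s['width'],ctrl.tips_ahead)
E
python3 w.py; python3 -c "
from h import *;grab('top','t2.png')
d=cv2.imread('pics/t2.png')[100:280,120:330];cv2.imwrite('pics/t2c.png',cv2.resize(d,None,fx=3.3,fy=3.3))"
```

```text
t 0.15 tray xy [-66.4 541.1] tip z 230.6 yaw err 0.8028968596056596 [-3.14   0.     2.681] F [-0.42 -0.03  0.51] w 85.33091664685257 11.0
```

View pics/t2c.png

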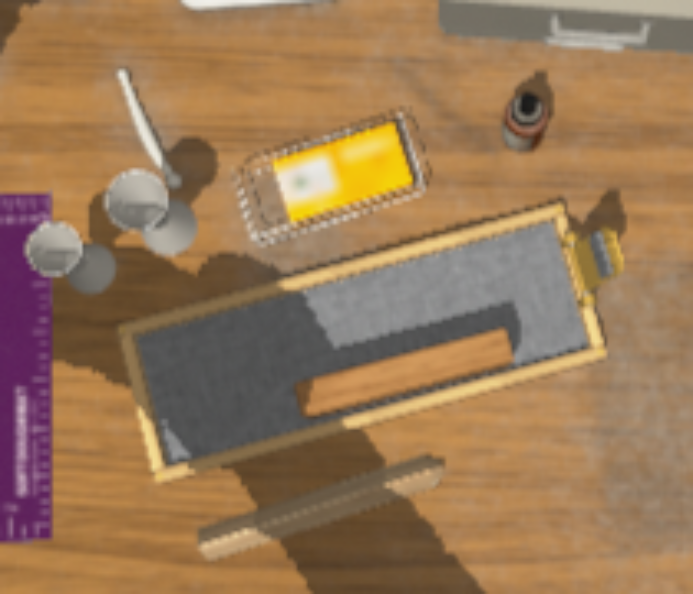

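The scene hasn't changed because both move calls were refused. I suspect each row needs every field, so I'll send full rows.

Call:
carry_out:
  moves:
    - {"tx": 0,"ty": 0,"tz": 0,"twist": 0.051,"fingers": 0}
    - {"tx": 0,"ty": 0,"tz": 0,"twist": 0.051,"fingers": 0}
    - {"tx": 0,"ty": 0,"tz": 0,"twist": 0.051,"fingers": 0}
    - {"tx": 0,"ty": 0,"tz": 0,"twist": 0.051,"fingers": 0}
    - {"tx": 0,"ty": 0,"tz": 0,"twist": 0.051,"fingers": 0}
    - {"tx": 0,"ty": 0,"tz": 0,"twist": 0,"fingers": 0}

```text
clock: 0.95
eef_pos: [288.7, 582.2, 242.0]
tool_rot: [-3.141, 0.001, 1.882]
force: [-0.2, 0.5, -0.2]
width: -0.0
gripper_force: 0.0
```

Call:
carry_out:
  moves:
    - {"tx": -0.15,"ty": 0.01,"tz": 0,"twist": 0,"fingers": 0}
    - {"tx": -0.15,"ty": 0.01,"tz": 0,"twist": 0,"fingers": 0}
    - {"tx": -0.15,"ty": 0.01,"tz": 0,"twist": 0,"fingers": 0}
    - {"tx": -0.15,"ty": 0.01,"tz": 0,"twist": 0,"fingers": 0}
    - {"tx": -0.15,"ty": 0.01,"tz": 0,"twist": 0,"fingers": 0}
    - {"tx": -0.15,"ty": 0.01,"tz": 0,"twist": 0,"fingers": 0}
    - {"tx": -0.15,"ty": 0.01,"tz": 0,"twist": 0,"fingers": 0}
    - {"tx": -0.15,"ty": 0.01,"tz": 0,"twist": 0,"fingers": 0}
    - {"tx": -0.15,"ty": 0.01,"tz": 0,"twist": 0,"fingers": 0}
    - {"tx": -0.15,"ty": 0.01,"tz": 0,"twist": 0,"fingers": 0}
    - {"tx": 0,"ty": 0,"tz": 0,"twist": 0,"fingers": 0}
    - {"tx": 0,"ty": 0,"tz": 0,"twist": 0,"fingers": 0}

```text
clock: 2.45
eef_pos: [454.2, 163.1, 242.3]
tool_rot: [-3.142, -0.001, 1.881]
force: [0.4, 0.5, 0.8]
width: 0.2
gripper_force: 0.0
```

```bash
python3 w.py
```

```text
t 2.45 tray xy [-35.3  92. ] tip z 231.3 yaw err 0.003649279942727457 [-3.142e+00 -1.000e-03  1.881e+00] F [0.44 0.49 0.83] w 0.22485553457842192 11.0
```

Call:
carry_out:
  moves:
    - {"tx": 0,"ty": 0,"tz": 0.134,"twist": 0,"fingers": 0}
    - {"tx": 0,"ty": 0,"tz": 0.134,"twist": 0,"fingers": 0}
    - {"tx": 0,"ty": 0,"tz": 0.134,"twist": 0,"fingers": 0}
    - {"tx": 0,"ty": 0,"tz": 0.134,"twist": 0,"fingers": 0}
    - {"tx": 0,"ty": 0,"tz": 0.134,"twist": 0,"fingers": 0}
    - {"tx": 0,"ty": 0,"tz": 0,"twist": 0,"fingers": 0}
    - {"tx": 0,"ty": 0,"tz": 0,"twist": 0,"fingers": 0}

```text
clock: 3.32
eef_pos: [454.7, 163.6, 42.2]
tool_rot: [3.14, -0.0, 1.881]
force: [-0.3, -1.0, -0.2]
width: -0.2
gripper_force: 0.0
```

```bash
python3 w.py;python3 - <<'E'
from h import *
a=grab('top')['color'][150:270,140:320];b=grab('side')['color'][150:240,180:345]
a=cv2.resize(a,(720,480))[120:420]
b=cv2.resize(b,None,fx=3.3,fy=3.3);b=cv2.copyMakeBorder(b,0,0,0,720-b.shape[1],0)
cv2.imwrite('pics/m3.png',np.vstack([a,b])[:600])
E
```

```text
t 3.33 tray xy [-34.6  92.3] tip z 31.2 yaw err 0.0036182866877356723 [ 3.14  -0.     1.881] F [-0.31 -1.   -0.16] w -0.17802994810363434 11.0
```

View pics/m3.png

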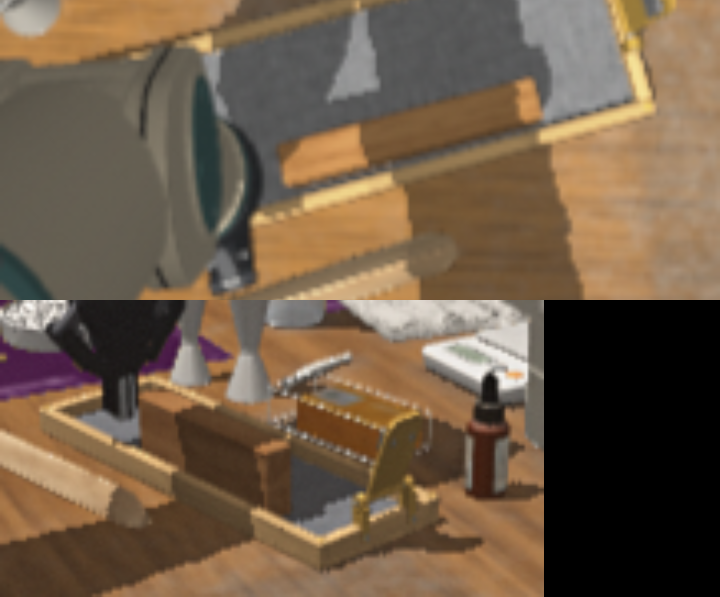

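The fingers stand inside the tray in line with the mould's left end, and the mould is still upright by the near rim. I'll push toward the keeper now.

Call:
carry_out:
  moves:
    - {"tx": -0.03,"ty": 0,"tz": 0,"twist": 0,"fingers": 0}
    - {"tx": -0.03,"ty": 0,"tz": 0,"twist": 0,"fingers": 0}
    - {"tx": -0.02,"ty": 0,"tz": 0,"twist": 0,"fingers": 0}
    - {"tx": -0.02,"ty": 0,"tz": 0,"twist": 0,"fingers": 0}
    - {"tx": -0.02,"ty": 0,"tz": 0,"twist": 0,"fingers": 0}
    - {"tx": -0.02,"ty": 0,"tz": 0,"twist": 0,"fingers": 0}
    - {"tx": -0.02,"ty": 0,"tz": 0,"twist": 0,"fingers": 0}
    - {"tx": -0.02,"ty": 0,"tz": 0,"twist": 0,"fingers": 0}
    - {"tx": -0.02,"ty": 0,"tz": 0,"twist": 0,"fingers": 0}
    - {"tx": -0.02,"ty": 0,"tz": 0,"twist": 0,"fingers": 0}
    - {"tx": -0.02,"ty": 0,"tz": 0,"twist": 0,"fingers": 0}
    - {"tx": 0,"ty": 0,"tz": 0,"twist": 0,"fingers": 0}

```text
clock: 4.92
eef_pos: [476.6, 92.9, 41.2]
tool_rot: [3.142, 0.001, 1.878]
force: [0.5, 0.2, 0.4]
width: 0.1
gripper_force: 0.0
```

```bash
python3 w.py
```

```text
t 4.92 tray xy [-35.2  18.3] tip z 30.2 yaw err 0.0003060018749647675 [3.142e+00 1.000e-03 1.878e+00] F [0.47 0.16 0.39] w 0.13399276850179856 11.0
```

Next come small steps, until the force shows it has met the end.

Call:
carry_out:
  moves:
    - {"tx": -0.01,"ty": 0,"tz": 0,"twist": 0,"fingers": 0}
    - {"tx": -0.01,"ty": 0,"tz": 0,"twist": 0,"fingers": 0}
    - {"tx": -0.01,"ty": 0,"tz": 0,"twist": 0,"fingers": 0}

```text
clock: 5.3
eef_pos: [479.0, 85.3, 41.2]
tool_rot: [-3.141, -0.0, 1.88]
force: [0.4, 0.5, 0.4]
width: -0.3
gripper_force: 0.4
```

Call:
carry_out:
  moves:
    - {"tx": -0.007,"ty": 0,"tz": 0,"twist": 0,"fingers": 0}
    - {"tx": -0.007,"ty": 0,"tz": 0,"twist": 0,"fingers": 0}

```text
clock: 5.55
eef_pos: [480.3, 81.3, 41.3]
tool_rot: [-3.141, -0.0, 1.88]
force: [0.3, 0.8, 0.7]
width: -0.2
gripper_force: 0.4
```

```bash
python3 w.py
```

```text
t 5.55 tray xy [-35.2   6.1] tip z 30.3 yaw err 0.0018510951949439747 [-3.141 -0.     1.88 ] F [0.27 0.84 0.68] w -0.1907699260682669 11.0
```

Call:
carry_out:
  moves:
    - {"tx": -0.005,"ty": 0,"tz": 0,"twist": 0,"fingers": 0}
    - {"tx": -0.005,"ty": 0,"tz": 0,"twist": 0,"fingers": 0}

```text
clock: 5.8
eef_pos: [480.4, 80.8, 41.3]
tool_rot: [-3.141, -0.003, 1.882]
force: [-2.1, 9.4, 1.8]
width: -0.2
gripper_force: 4.5
```

Call:
carry_out:
  moves:
    - {"tx": -0.005,"ty": 0,"tz": 0,"twist": 0,"fingers": 0}

```text
clock: 5.92
eef_pos: [480.4, 80.7, 41.4]
tool_rot: [-3.14, -0.004, 1.883]
force: [-2.7, 12.1, 2.7]
width: -0.0
gripper_force: 6.2
```

```bash
python3 w.py;python3 - <<'E'
from h import *
a=grab('top')['color'][150:270,140:320];b=grab('side')['color'][150:240,180:345]
a=cv2.resize(a,(720,480))[120:420]
b=cv2.resize(b,None,fx=3.3,fy=3.3);b=cv2.copyMakeBorder(b,0,0,0,720-b.shape[1],0)
cv2.imwrite('pics/m4.png',np.vstack([a,b])[:600])
E
```

```text
t 5.92 tray xy [-35.2   5.5] tip z 30.4 yaw err 0.005316981149345867 [-3.14  -0.004  1.883] F [-2.7  12.08  2.66] w -0.021330936512533417 11.0
```

View pics/m4.png

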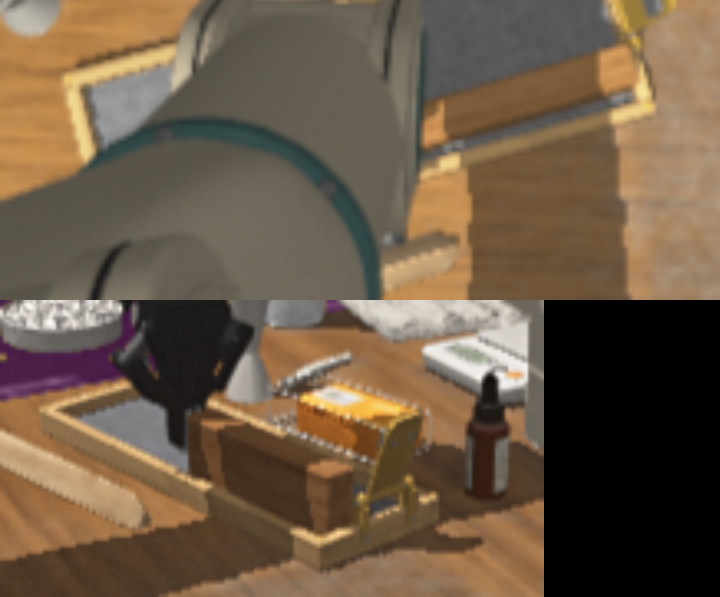

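The force rose to 12 N and the mould stands against the keeper end, upright. I'll back off, go up, and come round to its back.

Call:
carry_out:
  moves:
    - {"tx": 0.03,"ty": 0,"tz": 0,"twist": 0,"fingers": 0}
    - {"tx": 0.03,"ty": 0,"tz": 0,"twist": 0,"fingers": 0}
    - {"tx": 0,"ty": 0,"tz": -0.12,"twist": 0,"fingers": 0}
    - {"tx": 0,"ty": 0,"tz": -0.12,"twist": 0,"fingers": 0}
    - {"tx": 0,"ty": -0.1,"tz": 0,"twist": 0,"fingers": 0}
    - {"tx": 0,"ty": -0.1,"tz": 0,"twist": 0,"fingers": 0}
    - {"tx": -0.1,"ty": 0,"tz": 0,"twist": 0,"fingers": 0}
    - {"tx": -0.1,"ty": 0,"tz": 0,"twist": 0,"fingers": 0}
    - {"tx": -0.1,"ty": 0,"tz": 0,"twist": 0,"fingers": 0}
    - {"tx": -0.05,"ty": 0,"tz": 0,"twist": 0,"fingers": 0}
    - {"tx": 0,"ty": 0,"tz": 0,"twist": 0,"fingers": 0}
    - {"tx": 0,"ty": 0,"tz": 0,"twist": 0,"fingers": 0}

```text
clock: 7.52
eef_pos: [450.4, -22.7, 113.2]
tool_rot: [-3.141, -0.001, 1.881]
force: [0.2, 0.1, -0.6]
width: 0.1
gripper_force: 0.0
```

```bash
python3 w.py
```

```text
t 7.53 tray xy [-95.1 -84. ] tip z 102.2 yaw err 0.0032346754961496416 [-3.141e+00 -1.000e-03  1.881e+00] F [ 0.17  0.14 -0.63] w 0.05310490923699088 11.0
```

Call:
carry_out:
  moves:
    - {"tx": 0,"ty": 0,"tz": 0.083,"twist": 0,"fingers": 0}
    - {"tx": 0,"ty": 0,"tz": 0.083,"twist": 0,"fingers": 0}
    - {"tx": 0,"ty": 0,"tz": 0,"twist": 0,"fingers": 0}
    - {"tx": 0,"ty": 0.03,"tz": 0,"twist": 0,"fingers": 0}
    - {"tx": 0,"ty": 0.03,"tz": 0,"twist": 0,"fingers": 0}
    - {"tx": 0,"ty": 0.03,"tz": 0,"twist": 0,"fingers": 0}
    - {"tx": 0,"ty": 0.01,"tz": 0,"twist": 0,"fingers": 0}
    - {"tx": 0,"ty": 0.01,"tz": 0,"twist": 0,"fingers": 0}
    - {"tx": 0,"ty": 0.01,"tz": 0,"twist": 0,"fingers": 0}
    - {"tx": 0,"ty": 0.01,"tz": 0,"twist": 0,"fingers": 0}

```text
clock: 8.78
eef_pos: [487.8, -12.1, 63.4]
tool_rot: [-3.141, -0.0, 1.879]
force: [-1.0, 0.2, 0.7]
width: -0.0
gripper_force: 0.4
```

```bash
python3 w.py;python3 - <<'E'
from h import *
b=grab('side')['color'][150:240,200:345]
cv2.imwrite('pics/m5.png',cv2.resize(b,None,fx=5,fy=5))
E
```

```text
t 8.78 tray xy [-56.2 -85.2] tip z 52.4 yaw err 0.0015960299893325036 [-3.141 -0.     1.879] F [-1.    0.15  0.73] w -0.035268513247813695 11.0
```

View pics/m5.png

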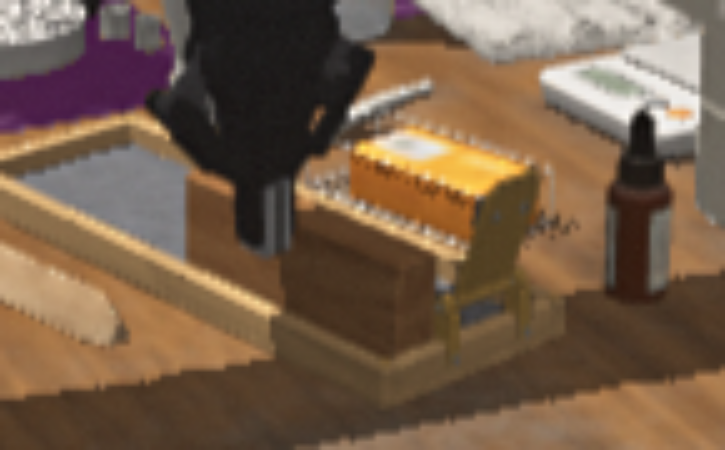

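The fingers are on the middle of the mould's back near its top. I'll keep pushing slowly.

Call:
carry_out:
  moves:
    - {"tx": 0,"ty": 0.01,"tz": 0,"twist": 0,"fingers": 0}
    - {"tx": 0,"ty": 0.01,"tz": 0,"twist": 0,"fingers": 0}
    - {"tx": 0,"ty": 0.01,"tz": 0,"twist": 0,"fingers": 0}
    - {"tx": 0,"ty": 0.01,"tz": 0,"twist": 0,"fingers": 0}
    - {"tx": 0,"ty": 0.01,"tz": 0,"twist": 0,"fingers": 0}
    - {"tx": 0,"ty": 0.01,"tz": 0,"twist": 0,"fingers": 0}
    - {"tx": 0,"ty": 0,"tz": 0,"twist": 0,"fingers": 0}

```text
clock: 9.7
eef_pos: [505.6, -6.5, 63.5]
tool_rot: [3.141, 0.0, 1.88]
force: [0.0, 0.1, -0.5]
width: -0.0
gripper_force: 0.0
```

```bash
python3 w.py;python3 - <<'E'
from h import *
b=grab('side')['color'][150:240,200:345]
cv2.imwrite('pics/m6.png',cv2.resize(b,None,fx=5,fy=5))
E
```

```text
t 9.7 tray xy [-37.5 -85.2] tip z 52.5 yaw err 0.0020617437759402613 [3.141 0.    1.88 ] F [ 0.03  0.09 -0.49] w -0.0376451194982649 11.0
```

View pics/m6.png

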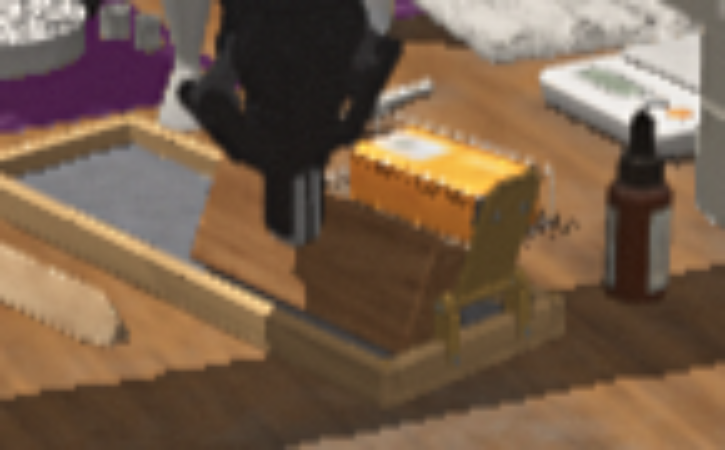

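It's tipped about 25-30°, close to the fall. I'll push on a little.

Call:
carry_out:
  moves:
    - {"tx": 0,"ty": 0.01,"tz": 0,"twist": 0,"fingers": 0}
    - {"tx": 0,"ty": 0.01,"tz": 0,"twist": 0,"fingers": 0}
    - {"tx": 0,"ty": 0.01,"tz": 0,"twist": 0,"fingers": 0}
    - {"tx": 0,"ty": 0,"tz": 0,"twist": 0,"fingers": 0}
    - {"tx": 0,"ty": 0,"tz": 0,"twist": 0,"fingers": 0}
    - {"tx": 0,"ty": 0,"tz": 0,"twist": 0,"fingers": 0}
    - {"tx": 0,"ty": 0,"tz": 0,"twist": 0,"fingers": 0}

```text
clock: 10.62
eef_pos: [513.8, -3.9, 63.5]
tool_rot: [-3.142, -0.0, 1.88]
force: [-0.6, -0.4, -0.4]
width: 0.2
gripper_force: 0.0
```

```bash
python3 w.py;python3 - <<'E'
from h import *
b=grab('side')['color'][150:240,200:345]
cv2.imwrite('pics/m7.png',cv2.resize(b,None,fx=5,fy=5))
E
```

```text
t 10.62 tray xy [-29.  -85.2] tip z 52.5 yaw err 0.0017278197864083467 [-3.142 -0.     1.88 ] F [-0.59 -0.38 -0.43] w 0.22013087634206877 11.0
```

View pics/m7.png

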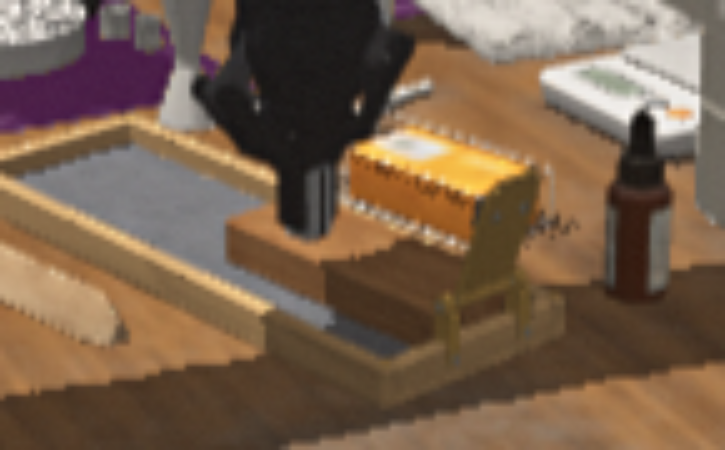

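The mould has fallen flat on its face at the keeper end, with the keeper still leaning back. I've now used all ten pictures, so I'll rely on numbers from here. Next I'll go up and over, behind the keeper.

Call:
carry_out:
  moves:
    - {"tx": 0,"ty": 0,"tz": -0.167,"twist": 0,"fingers": 0}
    - {"tx": 0,"ty": 0,"tz": -0.167,"twist": 0,"fingers": 0}
    - {"tx": 0,"ty": 0.117,"tz": 0,"twist": 0,"fingers": 0}
    - {"tx": -0.125,"ty": 0,"tz": 0,"twist": 0,"fingers": 0}
    - {"tx": -0.125,"ty": 0,"tz": 0,"twist": 0,"fingers": 0}
    - {"tx": -0.125,"ty": 0,"tz": 0,"twist": 0,"fingers": 0}
    - {"tx": -0.125,"ty": 0,"tz": 0,"twist": 0,"fingers": 0}
    - {"tx": 0,"ty": 0,"tz": 0,"twist": 0,"fingers": 0}
    - {"tx": 0,"ty": 0,"tz": 0.1,"twist": 0,"fingers": 0}
    - {"tx": 0,"ty": 0,"tz": 0.1,"twist": 0,"fingers": 0}
    - {"tx": 0,"ty": 0,"tz": 0,"twist": 0,"fingers": 0}

```text
clock: 12.05
eef_pos: [590.7, -134.4, 101.7]
tool_rot: [-3.137, -0.003, 1.881]
force: [0.4, 1.1, 0.9]
width: -0.1
gripper_force: 0.0
```

```bash
python3 w.py; python3 - <<'E'
from h import *
# mould back: brown blob in top view, corners on z=34
d=grab('top');h=cv2.cvtColor(d['color'],cv2.COLOR_BGR2HSV)
t=np.load('tray.npz');y=float(t['yaw']);R=np.array([[np.cos(y),-np.sin(y)],[np.sin(y),np.cos(y)]])
W=lambda x,yy:np.r_[t['c']+R@[x,yy],34.]
for yy in(-172,-160,-150,-120,-90,-60,-30,-15,-7,-3,2,10):
    print(yy,[tuple(int(q) for q in h[int(round(v)),int(round(u))]) for u,v in(proj(d,W(x,yy)) for x in(-40,-30,-18,10,28,38))])
E
```

```text
t 12.05 tray xy [   4.9 -232.9] tip z 90.7 yaw err 0.0029150571870997233 [-3.137e+00 -3.000e-03  1.881e+00] F [0.39 1.09 0.86] w -0.07449924914249142 11.0
-172 [(17, 113, 133), (17, 106, 130), (21, 158, 140), (21, 149, 99), (19, 92, 208), (17, 117, 139)]
-160 [(15, 17, 89), (15, 18, 87), (16, 76, 94), (15, 142, 213), (16, 139, 214), (15, 138, 152)]
-150 [(0, 3, 85), (105, 4, 129), (14, 81, 132), (16, 144, 206), (15, 142, 214), (15, 136, 148)]
-120 [(120, 2, 152), (90, 2, 139), (15, 135, 172), (15, 149, 192), (16, 144, 205), (15, 153, 173)]
-90 [(105, 4, 142), (0, 0, 140), (10, 31, 125), (15, 148, 195), (15, 149, 195), (15, 138, 163)]
-60 [(0, 0, 141), (90, 2, 143), (14, 96, 148), (15, 149, 197), (15, 152, 190), (14, 137, 166)]
-30 [(135, 3, 149), (120, 2, 142), (15, 146, 161), (15, 146, 201), (15, 154, 184), (15, 145, 186)]
-15 [(0, 0, 142), (90, 2, 142), (14, 127, 150), (15, 146, 198), (15, 150, 187), (15, 133, 157)]
-7 [(105, 4, 139), (120, 2, 145), (14, 61, 146), (16, 144, 199), (15, 151, 186), (15, 120, 157)]
-3 [(90, 2, 142), (0, 0, 142), (13, 13, 142), (14, 31, 155), (12, 30, 146), (11, 32, 157)]
2 [(90, 2, 143), (0, 0, 146), (90, 2, 143), (0, 0, 147), (90, 2, 147), (0, 0, 147)]
10 [(105, 4, 142), (0, 0, 142), (90, 2, 146), (90, 2, 142), (0, 0, 140), (120, 2, 141)]
```

The mould's back measures x −17…40 and y up to about −6: flat, straight and at the end. Now I'll push the keeper over.

Call:
carry_out:
  moves:
    - {"tx": 0.03,"ty": 0,"tz": 0,"twist": 0,"fingers": 0}
    - {"tx": 0.03,"ty": 0,"tz": 0,"twist": 0,"fingers": 0}
    - {"tx": 0.022,"ty": 0,"tz": 0,"twist": 0,"fingers": 0}
    - {"tx": 0.022,"ty": 0,"tz": 0,"twist": 0,"fingers": 0}
    - {"tx": 0.022,"ty": 0,"tz": 0,"twist": 0,"fingers": 0}
    - {"tx": 0.022,"ty": 0,"tz": 0,"twist": 0,"fingers": 0}

```text
clock: 12.85
eef_pos: [579.5, -93.8, 103.9]
tool_rot: [3.141, 0.001, 1.879]
force: [0.4, -1.0, 0.8]
width: 0.1
gripper_force: 0.5
```

Call:
carry_out:
  moves:
    - {"tx": 0.022,"ty": 0,"tz": 0,"twist": 0,"fingers": 0}
    - {"tx": 0.022,"ty": 0,"tz": 0,"twist": 0,"fingers": 0}
    - {"tx": 0.022,"ty": 0,"tz": 0,"twist": 0,"fingers": 0}
    - {"tx": 0.022,"ty": 0,"tz": 0,"twist": 0,"fingers": 0}
    - {"tx": 0.018,"ty": 0,"tz": 0,"twist": 0,"fingers": 0}

```text
clock: 13.48
eef_pos: [569.3, -63.0, 103.6]
tool_rot: [-3.141, -0.0, 1.88]
force: [-0.2, -0.9, -0.4]
width: -0.1
gripper_force: 0.4
```

```bash
python3 w.py
```

```text
t 13.47 tray xy [   6.1 -158.4] tip z 92.6 yaw err 0.00199719497088946 [-3.141 -0.     1.88 ] F [-0.16 -0.89 -0.42] w -0.12108913829988448 11.0
```

Call:
carry_out:
  moves:
    - {"tx": 0.026,"ty": 0,"tz": 0.016,"twist": 0,"fingers": 0}
    - {"tx": 0.026,"ty": 0,"tz": 0.016,"twist": 0,"fingers": 0}
    - {"tx": 0.018,"ty": 0,"tz": 0.022,"twist": 0,"fingers": 0}
    - {"tx": 0.018,"ty": 0,"tz": 0.022,"twist": 0,"fingers": 0}
    - {"tx": 0.01,"ty": 0,"tz": 0.022,"twist": 0,"fingers": 0}
    - {"tx": 0.01,"ty": 0,"tz": 0.022,"twist": 0,"fingers": 0}

```text
clock: 14.22
eef_pos: [559.7, -32.4, 67.1]
tool_rot: [-3.141, -0.0, 1.88]
force: [0.5, -0.4, 0.9]
width: 0.0
gripper_force: 0.5
```

Call:
carry_out:
  moves:
    - {"tx": 0.004,"ty": 0,"tz": 0.018,"twist": 0,"fingers": 0}
    - {"tx": 0.004,"ty": 0,"tz": 0.018,"twist": 0,"fingers": 0}

```text
clock: 14.48
eef_pos: [559.1, -30.4, 56.5]
tool_rot: [-3.141, 0.0, 1.879]
force: [1.1, -1.2, 0.8]
width: -0.2
gripper_force: 0.4
```

```bash
python3 w.py
```

```text
t 14.47 tray xy [   6.1 -124.2] tip z 45.5 yaw err 0.0016486428572504153 [-3.141  0.     1.879] F [ 1.1  -1.24  0.83] w -0.154231709103953 11.0
```

Now press down in small steps until the force rises.

Call:
carry_out:
  moves:
    - {"tx": 0,"ty": 0,"tz": 0.007,"twist": 0,"fingers": 0}
    - {"tx": 0,"ty": 0,"tz": 0.006,"twist": 0,"fingers": 0}
    - {"tx": 0,"ty": 0,"tz": 0,"twist": 0,"fingers": 0}

```text
clock: 14.85
eef_pos: [558.9, -30.3, 53.6]
tool_rot: [-3.141, -0.0, 1.879]
force: [-1.1, 1.0, 6.3]
width: -0.1
gripper_force: 3.1
```

Call:
carry_out:
  moves:
    - {"tx": 0,"ty": 0,"tz": 0.003,"twist": 0,"fingers": 0}
    - {"tx": 0,"ty": 0,"tz": 0,"twist": 0,"fingers": 0}

```text
clock: 15.1
eef_pos: [558.9, -30.3, 53.5]
tool_rot: [3.141, -0.001, 1.879]
force: [-2.9, 0.7, 12.9]
width: -0.2
gripper_force: 6.7
```

It's seated at tip height 42.5 mm (42 expected), with a firm reaction. I'll retreat straight up and verify.

Call:
carry_out:
  moves:
    - {"tx": 0,"ty": 0,"tz": -0.02,"twist": 0,"fingers": 0}
    - {"tx": 0,"ty": 0,"tz": -0.1,"twist": 0,"fingers": 0}
    - {"tx": 0,"ty": 0,"tz": -0.2,"twist": 0,"fingers": 0}
    - {"tx": 0.1,"ty": -0.15,"tz": -0.2,"twist": 0,"fingers": 0}
    - {"tx": 0.15,"ty": -0.15,"tz": 0,"twist": 0,"fingers": 0}
    - {"tx": 0.2,"ty": 0,"tz": 0,"twist": 0,"fingers": 0}
    - {"tx": 0.2,"ty": 0,"tz": 0,"twist": 0,"fingers": 0}
    - {"tx": 0.2,"ty": 0,"tz": 0,"twist": 0,"fingers": 0}
    - {"tx": 0,"ty": 0,"tz": 0,"twist": 0,"fingers": 0}
    - {"tx": 0,"ty": 0,"tz": 0,"twist": 0,"fingers": 0}

```text
clock: 16.35
eef_pos: [408.7, 180.9, 194.6]
tool_rot: [-3.142, 0.001, 1.88]
force: [-0.2, -0.4, -0.2]
width: -0.1
gripper_force: 0.0
```

```bash
python3 w.py; python3 - <<'E'
from h import *
t=np.load('tray.npz');y=float(t['yaw']);R=np.array([[np.cos(y),-np.sin(y)],[np.sin(y),np.cos(y)]])
W=lambda x,yy,z:np.r_[t['c']+R@[x,yy],z]
d=grab('top');e=grab('side')
H=[cv2.cvtColor(q['color'],cv2.COLOR_BGR2HSV) for q in(d,e)]
for yy in range(-170,-84,5):
    o=[]
    for q,h in zip((d,e),H):
        u,v=proj(q,W(6,yy,42));o.append(tuple(int(k) for k in h[int(round(v)),int(round(u))]))
    print(yy,o)
# side view: is the air above the strap clear (lifted strap would be brass there)?
for z in(42,46,50,55,60,70): 
    u,v=proj(e,W(6,-105,z));print('z',z,H[1][int(round(v)),int(round(u))])
def pt(q,m):
    return None
# brass mask near the strap in each view
for q,h,n in((d,H[0],'top'),(e,H[1],'side')):
    m=cv2.inRange(h,(18,120,60),(28,255,255))
    u0,v0=map(int,proj(q,W(6,-137,42)));mm=np.zeros_like(m);mm[v0-30:v0+30,u0-30:u0+30]=m[v0-30:v0+30,u0-30:u0+30]
    vs,us=np.nonzero(mm);print(n,len(us),'u',us.min(),us.max(),'v',vs.min(),vs.max(),'expect',[np.round(proj(q,W(x,yy,42)),1).tolist() for x,yy in((-12,-101),(24,-101),(24,-172),(-12,-172))])
    c,_=cv2.findContours(mm,0,1);print(cv2.boxPoints(cv2.minAreaRect(max(c,key=cv2.contourArea))).round(1).tolist())
E
```

```text
t 16.35 tray xy [-73.3 122.7] tip z 183.6 yaw err 0.0022148763436058427 [-3.142e+00  1.000e-03  1.880e+00] F [-0.17 -0.43 -0.21] w -0.13148023202586215 11.0
-170 [(22, 159, 229), (20, 150, 211)]
-165 [(22, 160, 230), (20, 148, 217)]
-160 [(23, 158, 233), (20, 149, 216)]
-155 [(22, 157, 234), (20, 150, 214)]
-150 [(23, 158, 233), (20, 149, 217)]
-145 [(23, 157, 234), (20, 149, 219)]
-140 [(23, 157, 233), (20, 151, 219)]
-135 [(20, 156, 147), (18, 155, 107)]
-130 [(21, 157, 146), (18, 157, 109)]
-125 [(21, 154, 147), (19, 153, 113)]
-120 [(21, 155, 146), (19, 154, 114)]
-115 [(21, 156, 147), (19, 145, 109)]
-110 [(21, 156, 147), (19, 153, 112)]
-105 [(20, 157, 148), (19, 151, 115)]
-100 [(19, 149, 115), (14, 140, 95)]
-95 [(15, 140, 115), (14, 143, 82)]
-90 [(15, 139, 117), (13, 140, 89)]
-85 [(16, 138, 118), (14, 139, 88)]
z 42 [ 19 151 115]
z 46 [ 15 142  90]
z 50 [ 13 144  85]
z 55 [ 15 104  91]
z 60 [ 13  79 123]
z 70 [ 14 192 106]
top 506 u 267 302 v 162 212 expect [[270.3, 195.7], [266.2, 181.8], [293.7, 173.9], [298.0, 187.7]]
[[264.29998779296875, 177.39999389648438], [294.5, 169.0], [300.79998779296875, 191.8000030517578], [270.70001220703125, 200.1999969482422]]
side 315 u 271 311 v 179 227 expect [[270.4, 200.2], [280.9, 196.3], [301.2, 204.8], [290.6, 209.0]]
[[269.20001220703125, 214.5], [274.29998779296875, 195.1999969482422], [307.6000061035156, 204.0], [302.6000061035156, 223.3000030517578]]
```

Both views show brass ending at y ≈ −101 at strap height and nothing above it. The keeper is level on the mould's back, so I'll hand in.

```bash
python3 -c "
from h import *;print(job.finish_job())"
```

```text
the job is handed in; nothing more can be done
None
```

The mould lies flat on its carved face against the keeper end, the keeper is folded down level on its back, the arm is clear, and the job was handed in at about 16 s; no verdict came back.

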